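# Rock a stuck drive out of its dock

## Robot

A 6-joint arm with a two-finger parallel gripper is mounted at the origin on the work surface. World frame = base frame: x ahead of the robot, y to its left, z up, the work surface at z = 0. Lengths are in m, angles in rad, forces in N, time in s.
With the tool pointing down it reaches from about 0.425 to 0.95 m from the base axis. Payload 14.7 kg.
Tool frame: the origin (TCP) lies on the centre line of the jaws, within the pads' length; the fingertips stand 8 mm ahead of it and the grasp point (between the pads) lies 11 mm behind it (tips_ahead is the distance from the TCP to the fingertips, in m); z points along the fingers, y is the line along which they close (so a half turn about z gives the same grasp; the last joint's range is limited). The gripper opens to 85 mm and grips with 20 to 120 N. Pads are 22 mm wide; open, the fingers measure 114 mm over their backs; the gripper's body (76 mm by 85 mm) begins 54 mm behind the grasp point. The pads swing forward as they close: fully open they stand 13 mm farther back than shut.
Start: joints at [-1.246, 0.48, 1.596, -0, 1.065, -0.047], TCP at [0.236, -0.606, 0.239] pointing down, gripper open.
Joint ranges: [-2.75, 2.75], [-0.82, 2.05], [0.23, 2.67], [-1.56, 4.7], [0.09, 2.69], [-2.92, 2.92]. Speed limits (rad/s): [1.89, 1.89, 2.39, 3.01, 3.01, 3.01].

## Interface

Orientations are given as a unit quaternion [w, x, y, z].
In Python, from cell import * gives the robot as it stands. The module is installed in compiled form; this text tells all that it offers.
- The arm moves only by the tool arm_command, never from a script. Its argument "motion" is text: rows parted by semicolons, each of 5 numbers parted by spaces: the shift along the tool's x, y, z in units of 25 mm (1.0 is 25 mm), then the turn about the tool's z in degrees, then the gripper's target within -1 to 1 (fully open at 1, half-way at 0, shut at -1). A call has 1 to 12 rows; each row shifts and turns the commanded pose from where the row before left it, along the tool's axes as they then stand; what a row does not reach is not made up. A row lasts 1/12 s, in which the tool goes at most 41.7 mm and 7.16 degrees, less where a joint would pass 70% of its speed; a pose out of reach is approached as far as the arm can. A call is refused whole if a number of a shift passes 1 or a number of a turn 7.16, either way. A call with a gripper value outside its range is refused whole. The fingers move at their own pace and stop on an object; "newtons" is the grip in N (left out, the last holds). Time passes only in rows, so rows that do not move let the fingers close. It gives the time, the measured TCP pose, the force, the opening and the grip force at its end, in the units of the state.
- observe(): the state, without advancing time (a new reading comes with each control period).
- capture(name): name is "scene" or "top" or "wrist"; returns a dict with "img" (400x640x3 uint8, blue, green, red), "fx", "fy", "cx", "cy" (pixels), "D" ([k1, k2, p1, p2, k3] as OpenCV has them; the pictures are not rectified), "xyz" and "orientation" of the camera in the world; the wrist camera has in their place "tool_from_camera" (4x4, takes a point from camera to tool coordinates, whose origin is the TCP and whose axes are the flange's). Camera axes: x right, y down, z forward; pixel columns grow to the right and rows downward; lengths in m; the calibration is good to about 2 mm. A picture is of the moment at which its call begins: read the wrist's pose just before it. There is no depth.
- close_job(): hands the job in; it is judged then, once.
Trained networks look in a picture, given as the dict that the camera call returned (one of the last four; its "shot" number tells which), for a name from the list of things; names that differ only in an ending like _2 or _b are one class to them, and where a whole thing is asked for, a point or a joint stands for the part that bears it (a point fixed in the world has none). Each returns a list of dicts, best first, with "conf" (0 to 1); they miss things now and then, are a little off and sometimes report something else, mostly with a low value. They report only what shows in the picture. A call takes as long as a camera call. They do not tell look-alikes from the thing itself.
- recognise(name, picture): "location" ([x, y, z] in m, in the coordinates of the camera as it stood for that picture, good to about 4 mm: the middle of the surface that is visible of it).
- landmark_of(name, picture): "location" ([x, y, z] in m, in the coordinates of the camera as it stood for that picture, good to about 4 mm: a listed point, or the origin of a listed thing).
The state is a dict: "t": time; "joint_positions": joint angles; "dq": joint speeds; "joint_torque": joint torques, N m; "tool_pos": TCP position; "eef_rot": TCP orientation; "force": force on the tool from outside, world axes, zero at the start; "ft_torque": the same for the moment, N m; "gripper_width": opening from 0.0 (shut) to 1.0 (fully open); "grasp_force": force on a finger pad.
Only numpy, scipy, OpenCV 4.12 (cv2) and the standard library are available. Lean on these libraries where they do the work, as an engineer would, in place of code of your own. Each camera call takes 0.05 s, during which the arm holds its last target. There are 200 camera calls.

## Task

Two drives stand plugged side by side in the drive dock; take the thick one by its upper end and work its tight connector loose by rocking it along its width, about five degrees each way, towards the dock's front (the side facing the robot), then its back, then the front again and so on until it lets go, easing it up rather than snatching it out. Finish still holding it: upright, still and over the dock, its lower edge a finger's breadth (about 15 mm) clear of the dock's top. Leave the slim drive plugged in and the other things on the bench where they are.

Things in the scene. Friction and masses are not known exactly. Their poses are not given: they have to be found in the camera images.
- drive: The thick drive to be freed: 2.5-inch aluminium drive with dark ribs, 70 mm along its x (width), 15 mm along y (thickness), 100 mm along z (height), 0.15 to 0.26 kg, standing plugged in either bay, axes as the dock's. Origin: centre of its lower edge. Its lowest 28 mm are down in the slot, 72 mm stand out above the dock. Grip it across the 15 mm near its upper end.
- drive_top (a point): Centre of the thick drive's upper edge, 100 mm along its z from its origin. Rocking moves this point to the dock's -x (front) and +x (back); five degrees is about 9 mm here. The slot has 6 mm of play at each end of the drive (x) and 2.5 mm at each face (y), so it can lean some 0.2 rad each way.
- slim_drive: The other drive, to stay plugged in the other bay: 70 x 7 x 100 mm (x, y, z), aluminium with a blank paper label on each face, same height and axes as the thick one; origin: centre of its lower edge. 39 mm of free space lie between the facing sides of the two drives.
- dock: Dark two-bay drive dock screwed to the bench: 126 (x) by 132 mm (y), top 62 mm above the bench, on a 170 x 132 x 3 mm plate. Origin: centre of its underside, on the bench. Its front, with the round power button, faces its -x, towards the robot within 0.5 rad. Slots run front to back, 82 (x) by 20 mm (y), centred at y = +25 and -25 mm; slot floor at z = 26 mm.
- bay_left (a point): Connector in the dock's +y bay: middle of its 42 mm long (x) shoulder, at z = 34 mm, where a plugged drive's lower edge stands. A 9 mm high tongue enters the drive. Sprung contacts grip it 14 mm before and behind the middle: some 35 to 55 N to pull straight, 10 to 25 N to rock out. Each side lets go after rising 9 mm; the drive is free once 11 mm up.
- bay_right (a point): The same connector point in the dock's -y bay
- mouse: Black computer mouse, 112 x 64 x 36 mm, on the bench beside the dock (bystander); origin: centre of its underside
- screwdriver: Black-handled screwdriver, 190 mm long, 26 mm thick, lying on the bench (bystander); origin: middle of its length, on its underside; handle to its -x
- big_drive: 3.5-inch drive lying flat on the bench, 147 x 102 x 26 mm (bystander); origin: centre of its underside
Not all that is in view belongs to the job. Of the things that look like the dock, the smallest one is meant.

How it is judged:
On the way, in this order (a step that is already met when the one before it is completed fails the run):
1. the thick drive is rocked towards the dock's front (its top 5.5 mm or more forward, about 3 degrees) while still on its connector (x of drive_top in the frame of dock below -0.0055 m and z of drive in the frame of dock below 0.043 m), for 0.1 s.
2. then it is rocked towards the dock's back as far, still on its connector (x of drive_top in the frame of dock above 0.0055 m and z of drive in the frame of dock below 0.043 m), for 0.1 s.
3. then once more towards the front as far, its connector not yet wholly clear (drive less than 11 mm up) (x of drive_top in the frame of dock below -0.0055 m and z of drive in the frame of dock below 0.045 m), for 0.1 s.
At the end, for the whole second after the job is handed in: Thick drive held in the fingers, still (<0.03 m/s), upright within 0.2 rad, over the dock (within 40 mm of its middle in x, 60 mm in y), lower edge 3 to 38 mm above the dock's top, touching neither dock nor slim drive; slim drive moved under 5 mm (z of drive in the frame of dock between 0.065 and 0.1 m and x of drive in the frame of dock between -0.04 and 0.04 m and y of drive in the frame of dock between -0.06 and 0.06 m and angle between drive's own z axis and vertical below 0.2 rad and linear speed of drive below 0.03 m/s and contact force between the fingers and drive above 1 N and contact force between drive and dock below 0.2 N and contact force between drive and slim_drive below 0.2 N and distance of slim_drive from where it was at the start of the episode below 0.005 m); the arm keeps its last pose, push and grip.
It fails at once if the slim drive is pulled or knocked 5 mm out of place (distance of slim_drive from where it was at the start of the episode above 0.005 m).
It fails at once if the thick drive is snatched (faster than 0.35 m/s) (linear speed of drive above 0.35 m/s).
It fails at once if the mouse is moved 20 mm (distance of mouse from where it was at the start of the episode above 0.02 m).
It fails at once if the screwdriver is moved 20 mm (distance of screwdriver from where it was at the start of the episode above 0.02 m).
It fails at once if the 3.5-inch drive is moved 20 mm (distance of big_drive from where it was at the start of the episode above 0.02 m).
It also fails if it takes over 48 s, if anything falls off the work surface, if the arm or the gripper's body presses on something with over 40 N, if the wrist force passes 120 N, or if a joint passes its speed limit or range.

## Working session

There is one attempt and no reset: what is moved stays moved. The work goes in short steps, Python scripts to look and compute and a tool call to move; the robot and the scene stay as the last step left them, time stands still between calls to the robot, and variables do not carry over. Pictures are saved under pics/ and viewed, at most 10 in all, crops included, and the job is handed in when it is done.

Besides the shell and the picture viewer there is one more tool, called after "Request:" in YAML: its name, and indented under it one key for each argument. arm_command: Moves the arm, as the interface text tells. Its arguments: {"type":"object","properties":{"motion":{"type":"string"},"newtons":{"type":"number"}},"required":["motion"]}

```bash
mkdir -p pics; cat > h.py <<'E'
from cell import *
import numpy as np, cv2
from scipy.spatial.transform import Rotation as R
def rot(q): return R.from_quat([q[1],q[2],q[3],q[0]]).as_matrix()
def cam(name):
    s=observe(); p=capture(name)
    if name=="wrist":
        T=np.eye(4);T[:3,:3]=rot(s["eef_rot"]);T[:3,3]=s["tool_pos"]
        T=T@np.array(p["tool_from_camera"])
    else:
        T=np.eye(4);T[:3,:3]=rot(p["orientation"]);T[:3,3]=p["xyz"]
    return p,T
def find(p,T,names,f=None):
    for n in names:
        for fn in (f or (recognise,landmark_of)):
            for d in fn(n,p)[:4]:
                l=np.array(d["location"]);w=T[:3,:3]@l+T[:3,3]
                uv=cv2.projectPoints(l.reshape(1,3),np.zeros(3),np.zeros(3),np.array([[p["fx"],0,p["cx"]],[0,p["fy"],p["cy"]],[0,0,1]]),np.array(p["D"]))[0].ravel()
                print(n,fn.__name__[:4],round(d["conf"],2),w.round(4),uv.round())
E
python3 - <<'E'
from h import *
s=observe();print({k:np.round(v,3) for k,v in s.items()})
for c in ("scene","top"):
    p,T=cam(c);cv2.imwrite(f"pics/{c}.png",p["img"]);print(c,T.round(3))
    find(p,T,["dock","drive","slim_drive","drive_top","bay_left","bay_right","mouse","screwdriver","big_drive"])
E
```

```text
{'t': np.float64(0.0), 'joint_positions': array([-1.246,  0.481,  1.597, -0.   ,  1.065, -0.047]), 'dq': array([ 0.   , -0.   ,  0.001, -0.   ,  0.002, -0.001]), 'joint_torque': array([ 6.0000e-03, -9.5063e+01, -4.3019e+01,  0.0000e+00,  1.2000e-02,
       -0.0000e+00]), 'tool_pos': array([ 0.236, -0.605,  0.239]), 'eef_rot': array([-0.001,  0.983,  0.185, -0.   ]), 'force': array([ 0.563, -0.76 ,  0.197]), 'ft_torque': array([ 0.029, -0.014,  0.008]), 'grasp_force': np.float64(0.0), 'gripper_width': np.float64(1.004)}
scene [[ 0.874  0.36  -0.328  0.861]
 [ 0.486 -0.621  0.615 -0.668]
 [ 0.018 -0.697 -0.717  0.925]
 [ 0.     0.     0.     1.   ]]
dock call 0.89 [0.7859 0.1335 0.0745] [440. 221.]
dock call 0.83 [0.2463 0.256  0.0723] [281. 127.]
dock call 0.56 [0.5435 0.0108 0.0456] [330. 224.]
dock call 0.86 [ 0.5072  0.0569 -0.003 ] [325. 219.]
dock call 0.71 [ 0.7759  0.1659 -0.0055] [434. 231.]
dock call 0.62 [0.218  0.2789 0.0034] [278. 137.]
drive call 0.63 [0.5111 0.0305 0.1072] [323. 197.]
drive call 0.87 [0.5128 0.0343 0.0347] [324. 216.]
slim_drive call 0.58 [0.5189 0.0861 
[... 2413 characters left out ...]
[0.7534 0.1645 0.0842] [248.  82.]
bay_right call 0.93 [0.7696 0.1327 0.0476] [264.  81.]
bay_right call 0.87 [0.5107 0.0338 0.0374] [305. 189.]
bay_right call 0.65 [0.2076 0.2474 0.0458] [214. 318.]
bay_right call 0.21 [0.5109 0.0349 0.1346] [303. 185.]
mouse call 0.93 [0.5164 0.245  0.0258] [218. 187.]
mouse call 0.56 [ 0.5188  0.2489 -0.0006] [219. 187.]
mouse call 0.53 [0.5029 0.0848 0.0333] [284. 192.]
screwdriver call 0.59 [ 0.4887 -0.0866  0.0225] [356. 198.]
screwdriver call 0.62 [ 0.5232 -0.073   0.0028] [349. 185.]
big_drive call 0.7 [ 0.5575 -0.1968  0.0247] [401. 169.]
big_drive call 0.52 [0.5152 0.2424 0.0266] [219. 187.]
big_drive call 0.94 [ 0.5586 -0.2037 -0.0024] [402. 170.]
```

View pics/scene.png

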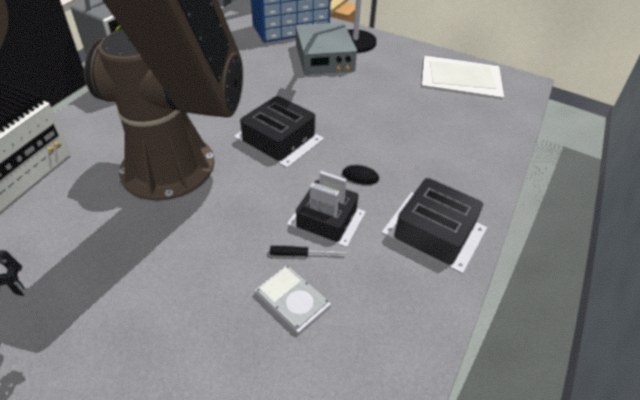

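View pics/top.png

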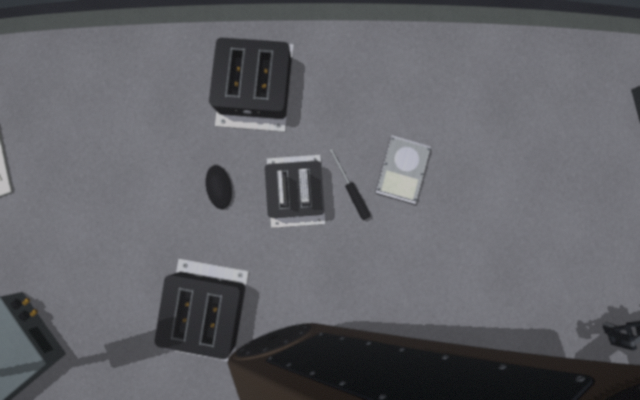

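Request:
arm_command:
  motion: "0 0 0 6 0;0 0 0 6 0;0 0 0 6 0;0.48 -1 0 0 0;0.48 -1 0 0 0;0.48 -1 0 0 0;0.48 -1 0 0 0;0.48 -1 0 0 0;0.48 -1 0 0 0;0.48 -1 0 0 0;0.48 -1 0 0 0;0.48 -1 0 0 0"
  newtons: 60

```text
t: 2.9
tool_pos: [0.3313, -0.3735, 0.2394]
eef_rot: [0.0, 1.0, 0.029, 0.0]
force: [1.2, -0.6, 0.4]
gripper_width: 0.502
grasp_force: 0.0
```

Request:
arm_command:
  motion: "0.48 -1 0 0 0;0.48 -1 0 0 0;0.48 -1 0 0 0;0.48 -1 0 0 0;0.48 -1 0 0 0;0.48 -1 0 0 0;0.48 -1 0 0 0;0.48 -1 0 0 0;0.48 -1 0 0 0;0.48 -1 0 0 0;0.48 -1 0 0 0;0.48 -1 0 0 0"

```text
t: 3.9
tool_pos: [0.4579, -0.0656, 0.2395]
eef_rot: [0.0, 1.0, 0.029, 0.0]
force: [0.6, -1.0, 0.2]
gripper_width: 0.499
grasp_force: 0.0
```

Request:
arm_command:
  motion: "0.48 -1 0 0 0;0.48 -1 0 0 0;0.48 -1 0 0 0;0.48 -1 0 0 0;0 0 0 0 0;0 0 0 0 0;0 0 0 0 0"

```text
t: 4.48
tool_pos: [0.4993, 0.0355, 0.2392]
eef_rot: [0.0, 1.0, 0.029, -0.0]
force: [-0.5, -0.5, 0.1]
gripper_width: 0.502
grasp_force: 0.0
```

```bash
python3 - <<'E'
from h import *
s=observe();print({k:np.round(v,3) for k,v in s.items()});print(rot(s["eef_rot"]).round(3))
for i,c in enumerate(("wrist","wrist")):
    p,T=cam(c);cv2.imwrite("pics/w1.png",p["img"]);print(T.round(3))
    find(p,T,["dock","drive","slim_drive","drive_top","bay_left","bay_right"],(landmark_of,))
E
```

```text
{'t': np.float64(4.483), 'joint_positions': array([ 0.011,  0.272,  1.932, -0.   ,  0.938,  1.523]), 'dq': array([-0.02 , -0.006,  0.007,  0.001,  0.001,  0.001]), 'joint_torque': array([ 1.8070e+00, -6.8891e+01, -3.9754e+01,  1.1500e-01, -6.8000e-02,
        9.9000e-02]), 'tool_pos': array([0.499, 0.035, 0.239]), 'eef_rot': array([ 0.   ,  1.   ,  0.029, -0.   ]), 'force': array([-0.478, -0.536,  0.054]), 'ft_torque': array([ 0.028, -0.02 , -0.047]), 'grasp_force': np.float64(0.0), 'gripper_width': np.float64(0.502)}
[[ 0.998  0.058 -0.   ]
 [ 0.058 -0.998 -0.   ]
 [-0.     0.    -1.   ]]
[[ 0.059 -0.947 -0.317  0.58 ]
 [-0.998 -0.055 -0.019  0.04 ]
 [ 0.001  0.317 -0.948  0.374]
 [ 0.     0.     0.     1.   ]]
dock call 0.78 [0.2139 0.283  0.0054] [128. 352.]
dock call 0.69 [0.5105 0.0578 0.0025] [294. 152.]
drive call 0.78 [0.5076 0.0356 0.0318] [314. 162.]
slim_drive call 0.83 [0.5095 0.0842 0.0312] [267. 157.]
drive_top call 0.86 [0.5108 0.0302 0.1329] [321. 186.]
bay_left call 0.9 [0.2194 0.3132 0.0449] [ 90. 368.]
bay_left call 0.78 [0.5091 0.0839 0.0391] [267. 159.]
bay_left call 0.23 [ 0.5213 -0.0709  0.0016] [409. 150.]
bay_right call 0.97 [0.5121 0.0314 0.0303] [318. 157.]
[[ 0.057 -0.947 -0.316  0.58 ]
 [-0.998 -0.054 -0.018  0.04 ]
 [ 0.     0.317 -0.948  0.374]
 [ 0.     0.     0.     1.   ]]
dock call 0.8 [0.2116 0.2812 0.001 ] [131. 351.]
dock call 0.67 [0.5097 0.0596 0.0029] [292. 153.]
drive call 0.89 [0.5076 0.0363 0.0311] [313. 162.]
slim_drive call 0.58 [0.5064 0.0856 0.0351] [265. 161.]
slim_drive call 0.16 [0.5184 0.2469 0.0012] [127. 137.]
drive_top call 0.79 [0.5087 0.033  0.133 ] [317. 189.]
bay_left call 0.88 [0.2198 0.3085 0.044 ] [ 94. 368.]
bay_left call 0.58 [0.5102 0.0829 0.0379] [268. 158.]
bay_right call 0.7 [0.5109 0.0341 0.0315] [315. 159.]
bay_right call 0.28 [0.5067 0.0831 0.0364] [268. 161.]
```

View pics/w1.png

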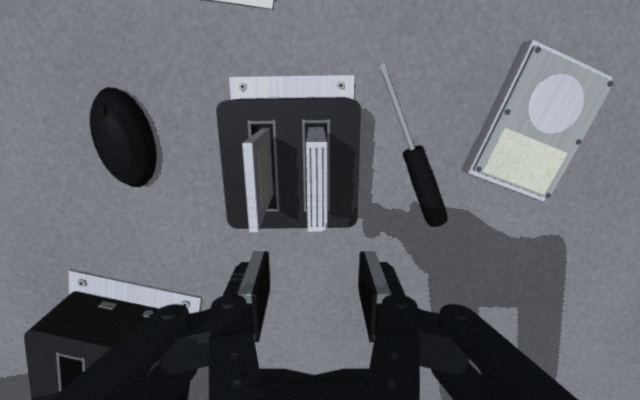

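```bash
python3 - <<'E'
from h import *
p,T=cam("wrist")
K=np.array([[p["fx"],0,p["cx"]],[0,p["fy"],p["cy"]],[0,0,1]])
def un(u,v,z):
    d=cv2.undistortPoints(np.array([[[u,v]]],float),K,np.array(p["D"])).ravel()
    r=T[:3,:3]@np.array([d[0],d[1],1]);return (T[:3,3]+r*(z-T[2,3])/r[2])[:2]
P={k:un(*k) for k in [(306,128,.134),(328,128,.134),(306,230,.134),(326,230,.134),(231,78,.003),(354,75,.003)]}
for k,v in P.items(): print(k,v.round(4))
im=cv2.cvtColor(p["img"],cv2.COLOR_BGR2GRAY)
# plate far edge: upward gradient per column
g=cv2.Sobel(im.astype(np.float32),cv2.CV_32F,0,1,ksize=3)
us=np.arange(255,335,4);vs=[60+np.argmax(g[60:90,u]) for u in us];q=np.array([un(u,v,.003) for u,v in zip(us,vs)])
f=np.polyfit(q[:,1],q[:,0],1);print("plate yaw",-np.arctan(f[0]))
g=cv2.Sobel(im.astype(np.float32),cv2.CV_32F,1,0,ksize=3)
for n,a,b,sg in(("L",298,316,1),("R",320,336,-1)):
    vs=np.arange(145,225,4);us=[a+np.argmax(sg*g[v,a:b]) for v in vs];q=np.array([un(u,v,.134) for u,v in zip(us,vs)])
    f=np.polyfit(q[:,0],q[:,1],1);print(n,"yaw",np.arctan(f[0]),"y at .51",np.polyval(f,.51),us)
c=cv2.resize(p["img"][60:260,200:380],None,fx=3,fy=3);cv2.imwrite("pics/c1.png",c)
E
```

```text
(306, 128, 0.134) [0.5535 0.0441]
(328, 128, 0.134) [0.5544 0.0285]
(306, 230, 0.134) [0.4748 0.0401]
(326, 230, 0.134) [0.4757 0.0244]
(231, 78, 0.003) [0.5866 0.128 ]
(354, 75, 0.003) [ 0.5968 -0.0013]
plate yaw 0.07352975288960005
L yaw 0.0618647422918053 y at .51 0.04092507741674769 [np.int64(307), np.int64(307), np.int64(307), np.int64(307), np.int64(307), np.int64(307), np.int64(307), np.int64(307), np.int64(307), np.int64(307), np.int64(307), np.int64(307), np.int64(307), np.int64(308), np.int64(308), np.int64(308), np.int64(308), np.int64(308), np.int64(307), np.int64(307)]
R yaw 0.07046347456716505 y at .51 0.02608727572106535 [np.int64(327), np.int64(327), np.int64(327), np.int64(327), np.int64(327), np.int64(327), np.int64(327), np.int64(327), np.int64(327), np.int64(327), np.int64(327), np.int64(327), np.int64(327), np.int64(327), np.int64(327), np.int64(327), np.int64(327), np.int64(327), np.int64(327), np.int64(327)]
```

View pics/c1.png

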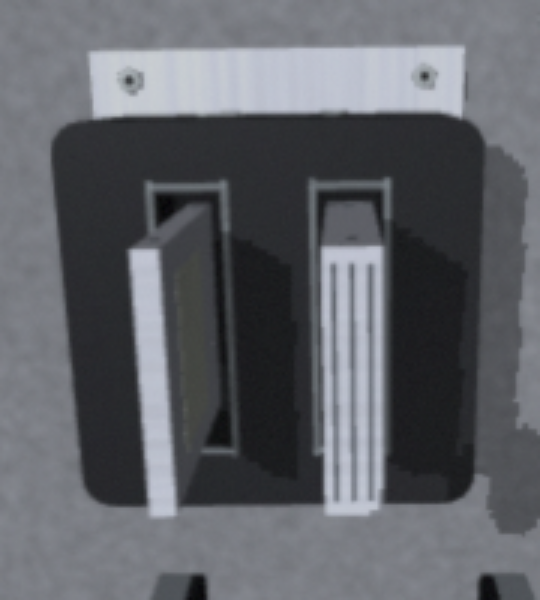

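Request:
arm_command:
  motion: "0.38 0.08 0.5 -0.5 0;0 0 0.8 0 0;0 0 0.8 0 0;0 0 0.8 0 0;0 0 0.8 0 0;0 0 0.7 0 0;0 0 0.5 0 0;0 0 0 0 0;0 0 0 0 0"

```text
t: 5.98
tool_pos: [0.5089, 0.0343, 0.1165]
eef_rot: [-0.0, 0.999, 0.033, -0.001]
force: [-0.3, -0.5, 1.1]
gripper_width: 0.497
grasp_force: 0.0
```

```bash
python3 - <<'E'
from h import *
s=observe();print({k:np.round(v,3) for k,v in s.items()})
p,T=cam("wrist");cv2.imwrite("pics/w2.png",p["img"])
find(p,T,["drive","slim_drive","drive_top"],(landmark_of,))
E
```

```text
{'t': np.float64(5.983), 'joint_positions': array([0.008, 0.459, 2.027, 0.   , 0.657, 1.512]), 'dq': array([-0.002, -0.024, -0.016, -0.   ,  0.01 , -0.   ]), 'joint_torque': array([-3.0000e-02, -7.5347e+01, -2.7001e+01, -1.0000e-03, -3.3300e-01,
       -0.0000e+00]), 'tool_pos': array([0.509, 0.034, 0.117]), 'eef_rot': array([-0.   ,  0.999,  0.033, -0.001]), 'force': array([-0.29 , -0.508,  1.096]), 'ft_torque': array([ 0.011, -0.018, -0.052]), 'grasp_force': np.float64(0.0), 'gripper_width': np.float64(0.497)}
drive call 0.74 [0.5086 0.0338 0.0305] [314. 209.]
slim_drive call 0.83 [0.5048 0.0842 0.0338] [242. 211.]
slim_drive call 0.65 [0.5102 0.0329 0.1338] [317. 292.]
drive_top call 0.96 [0.5091 0.0294 0.1346] [325. 296.]
```

View pics/w2.png

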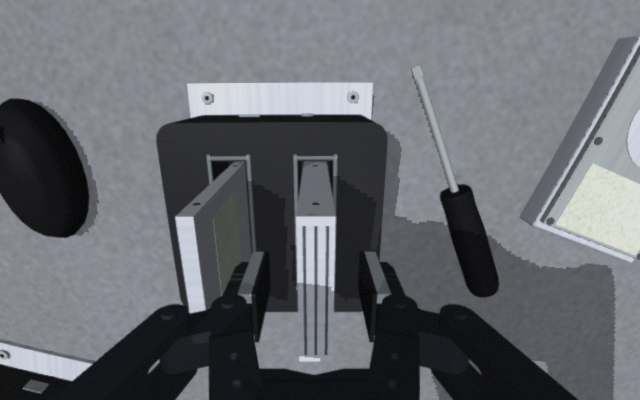

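The pads (u≈258 and 372) straddle the thick drive (u≈297–336, centre 316), with the slim drive clear on the left. I'll close now.

Request:
arm_command:
  motion: "0 0 0 0 -0.5;0 0 0 0 -1;0 0 0 0 -1;0 0 0 0 -1;0 0 0 0 -1;0 0 0 0 -1;0 0 0 0 -1"
  newtons: 50

```text
t: 6.77
tool_pos: [0.5096, 0.0341, 0.1175]
eef_rot: [0.0, 0.999, 0.033, 0.001]
force: [-0.8, -1.1, 9.3]
gripper_width: 0.165
grasp_force: 49.3
```

Request:
arm_command:
  motion: "-0.06 0 0 0 -1;-0.06 0 -0.02 0 -1;-0.06 0 -0.02 0 -1;-0.06 0 -0.02 0 -1;-0.06 0 -0.02 0 -1;-0.06 0 -0.02 0 -1;0 0 0 0 -1;0 0 0 0 -1"

```text
t: 7.43
tool_pos: [0.5016, 0.0335, 0.1192]
eef_rot: [0.0, 0.999, 0.033, 0.001]
force: [9.5, -0.4, -17.8]
gripper_width: 0.165
grasp_force: 50.2
```

```bash
python3 - <<'E'
from h import *
s=observe();print(s["force"],s["ft_torque"],s["tool_pos"])
p,T=cam("wrist");cv2.imwrite("pics/w3.png",p["img"])
find(p,T,["drive","slim_drive","drive_top"],(landmark_of,))
E
```

```text
[  9.521028    -0.43903544 -17.80135721] [-0.17285223 -1.83893798  0.03776424] [0.50156919 0.03354302 0.11915027]
drive call 0.94 [0.5089 0.0349 0.0318] [312. 199.]
slim_drive call 0.79 [0.5076 0.0825 0.0357] [243. 198.]
drive_top call 0.92 [0.5018 0.0319 0.1346] [317. 292.]
drive_top call 0.39 [0.5054 0.0862 0.0321] [239. 199.]
```

View pics/w3.png

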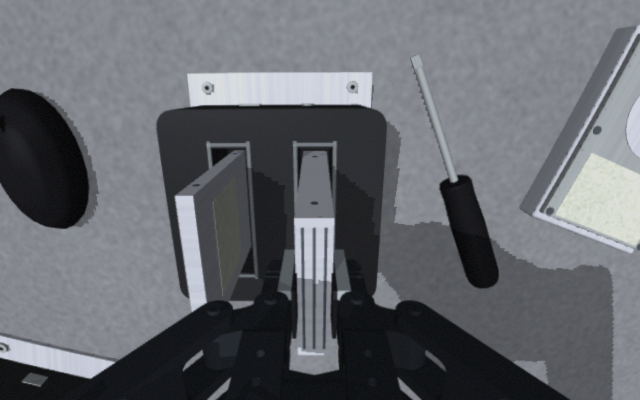

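Request:
arm_command:
  motion: "0.08 0 0 0 -1;0.08 0 0 0 -1;0.08 0 0 0 -1;0.08 0 0 0 -1;0.08 0 -0.01 0 -1;0.08 0 -0.01 0 -1;0.08 0 -0.02 0 -1;0.08 0 -0.02 0 -1;0.08 0 -0.02 0 -1;0 0 0 0 -1;0 0 0 0 -1"

```text
t: 8.55
tool_pos: [0.5149, 0.0346, 0.12]
eef_rot: [0.0, 0.999, 0.033, -0.003]
force: [-7.8, -3.6, -9.8]
gripper_width: 0.165
grasp_force: 50.6
```

```bash
cat > k.py <<'E'
from h import *
s=observe();print(s["force"].round(1),s["ft_torque"].round(2),s["tool_pos"].round(4))
for i in range(2):
    p,T=cam("wrist");find(p,T,["drive","slim_drive","drive_top"],(landmark_of,))
p,T=cam("scene");find(p,T,["drive","drive_top"],(landmark_of,))
E
python3 k.py
```

```text
[-7.8 -3.6 -9.8] [-0.77  1.82  0.04] [0.5149 0.0346 0.12  ]
drive call 0.87 [0.5095 0.035  0.0326] [313. 215.]
slim_drive call 0.93 [0.5087 0.0844 0.0306] [244. 210.]
drive_top call 0.86 [0.5171 0.0337 0.1346] [316. 287.]
drive call 0.87 [0.5067 0.0367 0.0329] [310. 218.]
slim_drive call 0.7 [0.5064 0.0838 0.0326] [244. 214.]
drive_top call 0.68 [0.5137 0.0306 0.132 ] [323. 291.]
drive call 0.76 [0.5092 0.033  0.0379] [322. 215.]
drive_top call 0.74 [0.5167 0.0331 0.1345] [326. 190.]
```

Request:
arm_command:
  motion: "0.08 0 0 0 -1;0.08 0 -0.02 0 -1;0.06 0 -0.02 0 -1;0 0 -0.02 0 -1;0 0 0 0 -1;0 0 0 0 -1"

```text
t: 9.6
tool_pos: [0.5195, 0.0349, 0.1207]
eef_rot: [0.0, 0.999, 0.033, -0.004]
force: [-9.0, -3.1, -25.5]
gripper_width: 0.164
grasp_force: 49.9
```

```bash
python3 k.py
```

```text
[ -9.   -3.1 -25.5] [-0.75  1.57  0.09] [0.5195 0.0349 0.1207]
drive call 0.7 [0.51   0.0354 0.0337] [312. 220.]
drive_top call 0.89 [0.5193 0.0322 0.1346] [320. 291.]
drive call 0.96 [0.5079 0.036  0.031 ] [311. 221.]
slim_drive call 0.57 [0.5086 0.0864 0.0318] [241. 216.]
slim_drive call 0.43 [0.5081 0.0351 0.0335] [312. 222.]
drive_top call 0.86 [0.5189 0.0351 0.1337] [313. 290.]
drive call 0.57 [0.5101 0.0344 0.0363] [323. 215.]
drive_top call 0.78 [0.5221 0.0366 0.1362] [329. 189.]
```

Request:
arm_command:
  motion: "-0.09 0 0.02 0 -1;-0.09 0 0 0 -1;-0.09 0 0 0 -1;-0.09 0 0 0 -1;-0.09 0 0 0 -1;-0.09 0 0 0 -1;-0.09 0 0 0 -1;-0.09 0 0 0 -1;-0.09 0 0 0 -1;-0.09 0 -0.02 0 -1;-0.09 0 -0.02 0 -1;-0.09 0 -0.02 0 -1"

```text
t: 11.15
tool_pos: [0.4988, 0.0334, 0.1243]
eef_rot: [0.0, 0.999, 0.033, 0.002]
force: [7.7, -1.4, -17.6]
gripper_width: 0.166
grasp_force: 49.1
```

Request:
arm_command:
  motion: "0 0 0 0 -1;0 0 0 0 -1;0 0 0 0 -1"

```text
t: 11.4
tool_pos: [0.4983, 0.0334, 0.1244]
eef_rot: [0.0, 0.999, 0.033, 0.002]
force: [5.6, -1.2, -6.8]
gripper_width: 0.164
grasp_force: 50.4
```

```bash
python3 k.py
```

```text
[ 5.6 -1.2 -6.8] [-0.36 -1.24  0.02] [0.4983 0.0334 0.1244]
drive call 0.58 [0.5082 0.0373 0.0359] [309. 195.]
slim_drive call 0.72 [0.5074 0.084  0.0325] [243. 190.]
drive_top call 0.96 [0.4998 0.0311 0.134 ] [319. 282.]
drive call 0.8 [0.5091 0.0341 0.0341] [313. 193.]
slim_drive call 0.76 [0.5086 0.0859 0.0337] [240. 189.]
drive_top call 0.81 [0.4991 0.0304 0.1416] [321. 293.]
drive call 0.83 [0.5109 0.0352 0.0399] [323. 214.]
drive call 0.29 [0.5081 0.058  0.0011] [326. 218.]
drive_top call 0.64 [0.5075 0.0395 0.035 ] [323. 214.]
drive_top call 0.6 [0.502  0.0319 0.1396] [321. 186.]
```

Request:
arm_command:
  motion: "0.1 0 0.02 0 -1;0.1 0 0 0 -1;0.1 0 0 0 -1;0.1 0 0 0 -1;0.1 0 0 0 -1;0.1 0 0 0 -1;0.1 0 0 0 -1;0.1 0 0 0 -1;0.1 0 0 0 -1;0.1 0 0 0 -1;0.08 0 0 0 -1;0 0 0 0 -1"

```text
t: 12.95
tool_pos: [0.5214, 0.0351, 0.1228]
eef_rot: [0.0, 0.999, 0.033, -0.002]
force: [-8.9, -3.9, -0.3]
gripper_width: 0.166
grasp_force: 52.0
```

Request:
arm_command:
  motion: "0 0 -0.02 0 -1;0 0 -0.02 0 -1"

```text
t: 13.12
tool_pos: [0.5208, 0.035, 0.1231]
eef_rot: [0.0, 0.999, 0.033, -0.003]
force: [-5.7, -2.6, -26.0]
gripper_width: 0.165
grasp_force: 48.8
```

```bash
python3 k.py
```

```text
[ -5.7  -2.6 -26. ] [-0.66  1.08  0.11] [0.5208 0.035  0.1231]
drive call 0.87 [0.5073 0.0364 0.0349] [310. 225.]
drive call 0.32 [0.507  0.0813 0.0358] [248. 222.]
slim_drive call 0.88 [0.5058 0.0832 0.0346] [246. 222.]
slim_drive call 0.5 [0.5177 0.2454 0.0032] [ 56. 181.]
drive_top call 0.94 [0.5186 0.0324 0.1343] [319. 291.]
drive call 0.88 [0.508  0.0367 0.0359] [310. 224.]
slim_drive call 0.76 [0.5047 0.0868 0.0344] [241. 223.]
drive_top call 0.79 [0.5207 0.0355 0.1402] [312. 295.]
drive call 0.93 [0.5096 0.0345 0.04  ] [323. 214.]
drive_top call 0.68 [0.5267 0.0346 0.1337] [330. 191.]
drive_top call 0.45 [ 0.5072  0.057  -0.0038] [325. 219.]
drive_top call 0.23 [0.5082 0.0372 0.0341] [323. 215.]
```

Rocks both ways are confirmed and it is still seated. Next I'll go to the front again with a little more lift.

Request:
arm_command:
  motion: "-0.1 0 0 0 -1;-0.1 0 0 0 -1;-0.1 0 0 0 -1;-0.1 0 0 0 -1;-0.1 0 0 0 -1;-0.1 0 0 0 -1;-0.1 0 0 0 -1;-0.1 0 0 0 -1;-0.1 0 0 0 -1;-0.1 0 -0.02 0 -1;0 0 -0.02 0 -1;0 0 -0.02 0 -1"

```text
t: 14.67
tool_pos: [0.5004, 0.0335, 0.1264]
eef_rot: [0.0, 0.999, 0.033, 0.002]
force: [7.4, -1.3, -20.9]
gripper_width: 0.165
grasp_force: 48.8
```

Request:
arm_command:
  motion: "0 0 -0.02 0 -1;0 0 -0.02 0 -1;0 0 -0.02 0 -1"

```text
t: 14.92
tool_pos: [0.5, 0.0335, 0.1275]
eef_rot: [0.0, 0.999, 0.033, 0.001]
force: [5.9, -1.8, -14.3]
gripper_width: 0.161
grasp_force: 49.9
```

```bash
python3 k.py
```

```text
[  5.9  -1.8 -14.3] [-0.36 -1.22 -0.01] [0.5    0.0335 0.1275]
drive call 0.55 [0.5084 0.0313 0.0366] [317. 196.]
slim_drive call 0.74 [0.5071 0.084  0.0326] [244. 192.]
drive_top call 0.63 [0.5016 0.0316 0.1382] [318. 283.]
drive call 0.74 [0.5084 0.0358 0.037 ] [311. 195.]
drive call 0.29 [0.4967 0.0308 0.1423] [319. 297.]
drive call 0.18 [5.124e-01 5.940e-02 4.000e-04] [283. 175.]
slim_drive call 0.71 [0.5057 0.084  0.0335] [244. 193.]
slim_drive call 0.65 [0.5067 0.0598 0.001 ] [282. 182.]
drive_top call 0.91 [0.4989 0.0305 0.1395] [320. 289.]
drive call 0.98 [0.5078 0.0338 0.0435] [322. 213.]
drive_top call 0.93 [0.5018 0.0341 0.1397] [321. 186.]
```

Request:
arm_command:
  motion: "0.1 0 0.02 0 -1;0.1 0 0 0 -1;0.1 0 0 0 -1;0.1 0 0 0 -1;0.1 0 0 0 -1;0.1 0 0 0 -1;0.1 0 0 0 -1;0.1 0 0 0 -1;0.1 0 0 0 -1;0 0 -0.02 0 -1;0 0 -0.02 0 -1;0 0 -0.02 0 -1"
  newtons: 80

```text
t: 16.47
tool_pos: [0.5184, 0.0349, 0.127]
eef_rot: [-0.0, 0.999, 0.033, -0.003]
force: [-3.9, -1.9, -22.4]
gripper_width: 0.155
grasp_force: 78.0
```

Request:
arm_command:
  motion: "0 0 -0.02 0 -1;0 0 -0.02 0 -1;0 0 -0.02 0 -1;0 0 0 0 -1"

```text
t: 16.8
tool_pos: [0.5219, 0.0352, 0.1304]
eef_rot: [-0.0, 0.999, 0.033, 0.001]
force: [-2.5, -0.6, -2.2]
gripper_width: 0.154
grasp_force: 80.7
```

```bash
python3 k.py; python3 -c "
from h import *
cv2.imwrite('pics/w4.png',cam('wrist')[0]['img'])"
```

```text
[-2.5 -0.6 -2.2] [ 0.03  0.58 -0.03] [0.5219 0.0352 0.1304]
drive call 0.96 [0.5153 0.0362 0.0424] [311. 217.]
slim_drive call 0.96 [0.506  0.083  0.0328] [249. 220.]
drive_top call 0.61 [0.5184 0.0327 0.1425] [319. 295.]
drive call 0.62 [0.514  0.0322 0.042 ] [317. 218.]
slim_drive call 0.64 [0.5065 0.0824 0.0315] [250. 218.]
drive_top call 0.85 [0.5221 0.0313 0.1413] [322. 286.]
drive call 0.93 [0.514  0.0329 0.0465] [324. 213.]
drive_top call 0.96 [0.5232 0.0349 0.1414] [329. 188.]
drive_top call 0.36 [ 0.5248 -0.0736 -0.001 ] [307. 256.]
drive_top call 0.18 [0.5118 0.0878 0.037 ] [333. 202.]
```

View pics/w4.png

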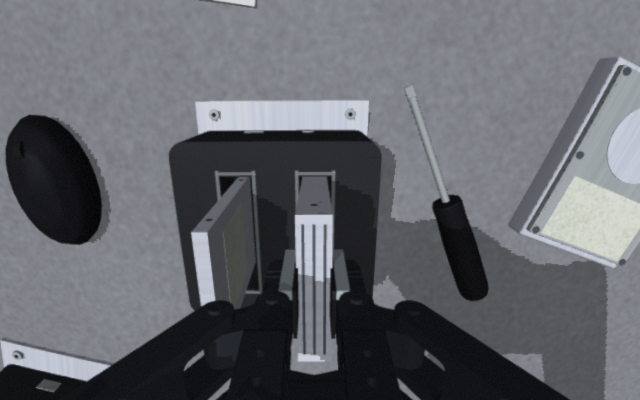

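Request:
arm_command:
  motion: "-0.05 0 -0.04 0 -1;-0.06 0 -0.04 0 -1;-0.06 0 -0.06 0 -1;-0.06 0 -0.08 0 -1;-0.06 0 -0.1 0 -1;0 0 -0.12 0 -1;0 0 -0.12 0 -1;0 0 -0.12 0 -1;0 0 -0.12 0 -1;0 0 -0.12 0 -1;0 0 -0.12 0 -1;0 0 -0.12 0 -1"

```text
t: 18.4
tool_pos: [0.514, 0.0345, 0.1591]
eef_rot: [0.0, 0.999, 0.033, 0.0]
force: [-0.1, -0.2, -2.8]
gripper_width: 0.153
grasp_force: 80.8
```

Request:
arm_command:
  motion: "0 0 -0.1 0 -1;0 0 -0.08 0 -1;0 0 -0.06 0 -1;0 0 -0.04 0 -1;0 0 -0.02 0 -1;0 0 0 0 -1;0 0 0 0 -1"

```text
t: 18.98
tool_pos: [0.5139, 0.0345, 0.1662]
eef_rot: [-0.0, 0.999, 0.033, -0.0]
force: [-0.1, 0.7, -3.4]
gripper_width: 0.156
grasp_force: 80.8
```

```bash
python3 k.py; python3 -c "
from h import *
p=cam('scene')[0]['img'][120:280,240:400]
cv2.imwrite('pics/s2.png',cv2.resize(p,None,fx=3.5,fy=3.5))"
```

```text
[-0.1  0.7 -3.4] [ 0.02  0.03 -0.01] [0.5139 0.0345 0.1662]
drive call 0.57 [0.5053 0.0363 0.0767] [310. 218.]
slim_drive call 0.57 [0.5065 0.0859 0.0308] [253. 193.]
drive_top call 0.97 [0.5122 0.0327 0.1772] [317. 290.]
drive call 0.86 [0.505  0.0338 0.0758] [314. 219.]
drive call 0.2 [ 0.52    0.2454 -0.0019] [ 91. 159.]
slim_drive call 0.95 [0.5066 0.0836 0.0332] [255. 194.]
drive_top call 0.85 [0.5161 0.0349 0.1804] [313. 286.]
drive call 0.7 [0.5062 0.0374 0.0818] [322. 202.]
drive call 0.26 [0.5092 0.035  0.0343] [323. 215.]
drive_top call 0.92 [0.5162 0.033  0.1787] [326. 176.]
```

View pics/s2.png

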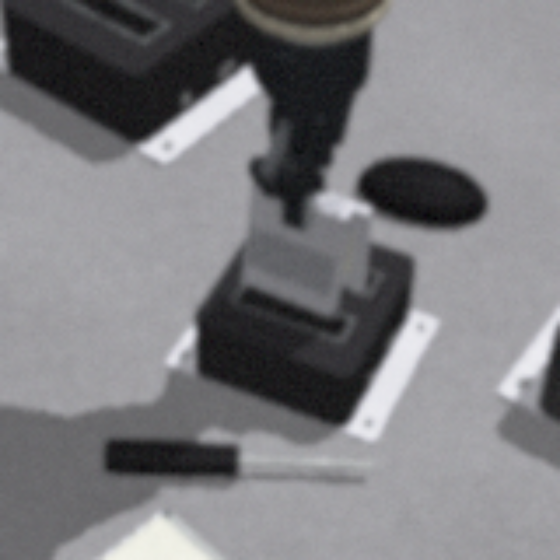

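The drive is held well clear of the dock. Its lower edge is at z≈0.078 (about 16 mm above the top), it tilts about 0.09 rad, and the slim drive is still in place.

```bash
python3 -c "
from cell import *
print(close_job())"
```

```text
the job is handed in; nothing more can be done
None
```

I rocked the thick drive loose (front, back, front, back, front, back) and handed the job in with it held about 16 mm above the dock at roughly 0.09 rad tilt; the slim drive stayed plugged in, and `close_job()` returned no verdict.

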